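# Make up two blood test kits on the laboratory counter

## Robot

A 6-joint arm with a two-finger parallel gripper is mounted at the origin on the work surface. World frame = base frame: x ahead of the robot, y to its left, z up, the work surface at z = 0. Lengths are in m, angles in rad, forces in N, time in s.
With the tool pointing down it reaches from about 0.3 to 0.875 m from the base axis. Payload 6.4 kg.
Tool frame: the origin (TCP) lies on the centre line of the jaws, within the pads' length; the fingertips stand 25 mm ahead of it and the grasp point (between the pads) lies 6 mm ahead of it (ctrl.tip_reach is the distance from the TCP to the fingertips, in m); z points along the fingers, y is the line along which they close (so a half turn about z gives the same grasp; the last joint's range is limited). The gripper opens to 85 mm and grips with 20 to 120 N. Pads are 22 mm wide; open, the fingers measure 114 mm over their backs; the gripper's body (76 mm by 85 mm) begins 54 mm behind the grasp point. The pads swing forward as they close: fully open they stand 13 mm farther back than shut.
Start: joints at [-1.409, 0.181, 1.607, -0, 1.354, -0.206], TCP at [0.207, -0.537, 0.256] pointing down, gripper open.
Joint ranges: [-2.99, 2.99], [-0.89, 2.07], [0.3, 2.58], [-1.14, 4.28], [0, 2.63], [-3.12, 3.12]. Speed limits (rad/s): [2.57, 2.57, 3.01, 3.14, 3.14, 3.14].

## Interface

Orientations are given as a unit quaternion [w, x, y, z].
In Python, from bench import ctrl gives the robot as it stands.
- The arm moves only by the tool servo_tool, never from a script. Its argument "motion" is a list that holds one entry, the list of rows, each a list of 5 numbers: the shift along the tool's x, y, z in cm, then the turn about the tool's z in degrees, then the closure, from -1 (fully open) to 1 (shut). In form: [[[dx, dy, dz, twist, claw], ...]]. A call has 1 to 5 rows; each row is the pose to reach, as a shift and turn from the pose commanded when the call began, along the tool's axes at that moment; what a row does not reach only later rows make up. A row lasts 1/10 s, in which the tool goes at most 50 mm and 8.59 degrees, less where a joint would pass 70% of its speed; a pose out of reach is approached as far as the arm can. A call with a gripper value outside its range is refused whole. The fingers move at their own pace and stop on an object; the grip force is fixed at half the most. Time passes only in rows, so rows that repeat a pose let the fingers close. It gives the time, the measured TCP pose, the force, the opening and the grip force at its end, in the units of the state.
- ctrl.get_obs(): the state, without advancing time (a new reading comes with each control period).
- ctrl.camera(name): name is "scene" or "side" or "wrist"; returns a dict with "pixels" (400x640x3 uint8, red, green, blue), "depth" (400x640 float32, m along the optical axis (not along the pixel's ray), 0 where there is no reading), "fx", "fy", "cx", "cy" (pixels), "R" (3x3) and "t" (3): a world point X has camera coordinates R X + t; the wrist camera has in their place "hand_eye" (4x4, takes a point from camera to tool coordinates, whose origin is the TCP and whose axes are the flange's). Camera axes: x right, y down, z forward; pixel columns grow to the right and rows downward; lengths in m; the calibration is good to about 2 mm. A picture is of the moment at which its call begins: read the wrist's pose just before it.
- ctrl.hand_in(): hands the job in; it is judged then, once.
The state is a dict: "time_s": time; "q": joint angles; "dq": joint speeds; "joint_efforts": joint torques, N m; "eef_pos": TCP position; "eef_rot": TCP orientation; "wrist_force": force on the tool from outside, world axes, zero at the start; "torque": the same for the moment, N m; "opening": opening from 0.0 (shut) to 1.0 (fully open); "grasp_force": force on a finger pad.
Only numpy, scipy, OpenCV 4.12 (cv2) and the standard library are available. Lean on these libraries where they do the work, as an engineer would, in place of code of your own. Each camera call takes 0.05 s, during which the arm holds its last target. There are 200 camera calls.

## Task

Make up the two test kits: the green tray gets the red-capped dropper bottle and the blue cuvette box, the yellow tray gets the black-capped dropper bottle and the amber jar. In each tray the bottle goes in the compartment with the white floor and the other item in the one with the black floor, standing upright on the floor of the compartment. Set the items down rather than dropping them, and leave the green-capped bottle and the white jar standing where they are.

Things in the scene. Friction and masses are not known exactly. Their poses are not given: they have to be found in the camera images.
- red_bottle: white plastic dropper bottle, 68 mm tall, with a red cap and a red band round its foot: straight body 34 mm in diameter up to 46 mm, above it a pointed cap at most 23 mm in diameter. Stands upright on the counter. Origin: centre of its underside, z up its axis. About 45 g.
- black_bottle: white plastic dropper bottle, 68 mm tall, with a black cap and a black band round its foot: straight body 34 mm in diameter up to 46 mm, above it a pointed cap at most 23 mm in diameter. Stands upright on the counter. Origin: centre of its underside, z up its axis. About 45 g.
- cuvette_box: closed blue plastic cuvette box, 44 by 44 mm and 49 mm tall, with a lighter blue lid (it does not open). Lies flat on the counter at any yaw. Origin: centre of its underside; x and y square to its sides, z up. About 80 g.
- amber_jar: amber-brown glass jar with a steel lid: 60 mm tall, body 42 mm in diameter up to 43 mm, lid 38 mm in diameter above 46 mm. Stands upright on the counter. Origin: centre of its underside, z up its axis. About 90 g.
- green_bottle: white plastic dropper bottle, 68 mm tall, with a green cap and a green band round its foot: straight body 34 mm in diameter up to 46 mm, above it a pointed cap at most 23 mm in diameter. Stands upright on the counter. Origin: centre of its underside, z up its axis. About 45 g. Spare stock: stays where it is.
- white_jar: white jar with a white lid: 60 mm tall, body 42 mm in diameter up to 43 mm, lid 38 mm in diameter above 46 mm. Stands upright on the counter. Origin: centre of its underside, z up its axis. About 90 g. Spare stock: stays where it is.
- green_tray: green kit tray, open on top, 144 (x) by 78 (y) by 20 mm high, walls 4 mm, fixed to the counter at any yaw. A middle wall makes two compartments, each 66 (x) by 70 mm (y) inside, floor 5 mm above the counter. In tray axes the white-floored one is centred at x = +35 mm, the black-floored one at x = -35 mm, both at y = 0. Origin: centre of the tray's underside.
- yellow_tray: yellow kit tray, open on top, 144 (x) by 78 (y) by 20 mm high, walls 4 mm, fixed to the counter at any yaw. A middle wall makes two compartments, each 66 (x) by 70 mm (y) inside, floor 5 mm above the counter. In tray axes the white-floored one is centred at x = +35 mm, the black-floored one at x = -35 mm, both at y = 0. Origin: centre of the tray's underside.
Mind the look-alikes: they are no part of the job. Several things have the shape of the cuvette_box; the one meant has the colours described above.

How it is judged:
By the outcome, as a careful person would: the job done as asked, in the order asked, and still so for the second after the job is handed in, with the robot touching nothing.
It also fails if it takes over 96 s, if anything falls off the work surface, if the arm or the gripper's body presses on something with over 40 N, if the wrist force passes 120 N, or if a joint passes its speed limit or range.

## Working session

There is one attempt and no reset: what is moved stays moved. The work goes in short steps, Python scripts to look and compute and a tool call to move; the robot and the scene stay as the last step left them, time stands still between calls to the robot, and variables do not carry over. Pictures are saved under pics/ and viewed, at most 14 in all, crops included, and the job is handed in when it is done.

Besides the shell and the picture viewer there is one more tool, called after "Request:" as name(argument=value, ...), one argument or row to a line, values as JSON. servo_tool: Moves the arm, as the interface text tells. Its arguments: {"type":"object","properties":{"motion":{"type":"array"}},"required":["motion"]}

```bash
ls; mkdir -p pics; cat > h.py <<'E'
import numpy as np, cv2, pickle
from bench import ctrl
def save(name,f):
    o=ctrl.get_obs(); c=ctrl.camera(name); c=dict(c); c['obs']=o
    pickle.dump(c,open(f'pics/{f}.pkl','wb')); cv2.imwrite(f'pics/{f}.png',c['pixels'][:,:,::-1]); return c
def load(f): return pickle.load(open(f'pics/{f}.pkl','rb'))
E
python3 - <<'E'
from h import *
for n in('scene','side','wrist'):
    c=save(n,n+'0'); print(n,c.get('t'),c['fx'],(c['depth']>0).mean())
o=ctrl.get_obs();print(o)
print(c['hand_eye'])
E
```

```text
pics
scene [-0.39631539 -0.21298214  1.12959009] 417.12212221416075 0.99592578125
side [0.47610378 0.12752461 0.59316811] 398.4970749813964 0.9960234375
wrist None 289.6696799236314 0.99504296875
{'time_s': 0.15, 'q': array([-1.40931974e+00,  1.81384780e-01,  1.60778418e+00, -7.55042813e-06,
        1.35379140e+00, -2.06321997e-01]), 'dq': array([-5.15997407e-05, -1.74509937e-03, -4.99197804e-03, -8.23557340e-04,
        1.64376964e-03,  2.49493231e-03]), 'joint_efforts': array([ 7.37706414e-04, -4.45259821e+01, -3.51695645e+01, -3.54143867e-04,
        5.80857508e-03,  3.53023620e-05]), 'eef_pos': array([ 0.20668636, -0.53614882,  0.25558015]), 'eef_rot': array([-6.83763209e-04,  9.83137748e-01,  1.82865254e-01,  1.16473491e-05]), 'wrist_force': array([-0.42233636,  0.12703346, -0.34403698]), 'torque': array([-0.05906236,  0.00757449, -0.05918345]), 'grasp_force': 0.0, 'opening': 0.997366826946034}
[[-8.92201511e-04 -9.64526046e-01 -2.63986193e-01  6.56145285e-02]
 [ 9.99998204e-01 -1.30196574e-03  1.37726884e-03 -2.13969985e-04]
 [-1.67211264e-03 -2.63984490e-01  9.64525476e-01 -1.19183905e-01]
 [ 0.00000000e+00  0.00000000e+00  0.00000000e+00  1.00000000e+00]]
```

View pics/scene0.png

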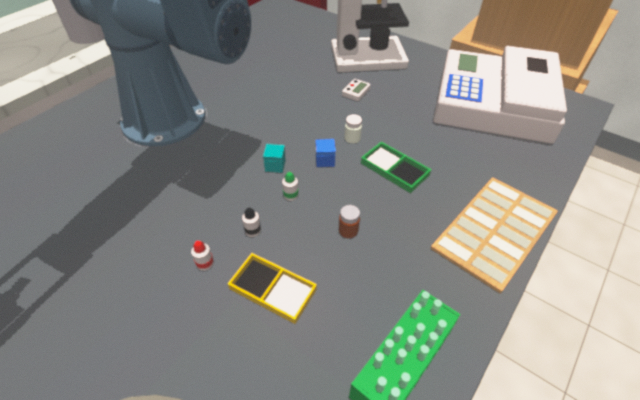

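View pics/side0.png

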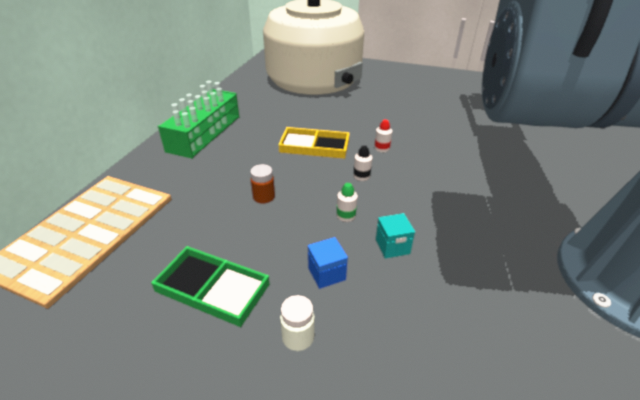

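The scene view shows the red cap at (202,255), black cap at (251,221), green cap at (290,186), teal box at (274,157), blue box at (325,152), white jar at (353,128), amber jar at (349,221), green tray at (396,166) and yellow tray at (272,287). In the side view they are, in order, at (384,135), (363,162), (347,202), (395,235), (327,262), (297,322), (262,184), (211,284) and (315,142).

Possible confusions: the red bottle with the black and green bottles, the blue box (325,152) with the teal one (274,157), and the amber jar with the white jar. I'll enlarge crops with gridlines to check and to read pixels.

```bash
python3 - <<'E'
from h import *
def crop(f,x0,y0,x1,y1,s,out):
    im=cv2.imread(f'pics/{f}.png')[y0:y1,x0:x1]; im=cv2.resize(im,None,fx=s,fy=s,interpolation=cv2.INTER_CUBIC)
    for x in range(-(-x0//20)*20,x1,20): cv2.line(im,(int((x-x0)*s),0),(int((x-x0)*s),6),(255,255,255),1); cv2.putText(im,str(x),(int((x-x0)*s),16),0,.35,(255,255,255))
    for y in range(-(-y0//20)*20,y1,20): cv2.line(im,(0,int((y-y0)*s)),(6,int((y-y0)*s)),(255,255,255),1); cv2.putText(im,str(y),(8,int((y-y0)*s)+4),0,.35,(255,255,255))
    cv2.imwrite(f'pics/{out}.png',im); print(im.shape)
crop('scene0',185,110,440,325,2.75,'sc1')
crop('side0',145,110,420,355,2.4,'si1')
E
```

```text
(591, 701, 3)
(588, 660, 3)
```

View pics/sc1.png

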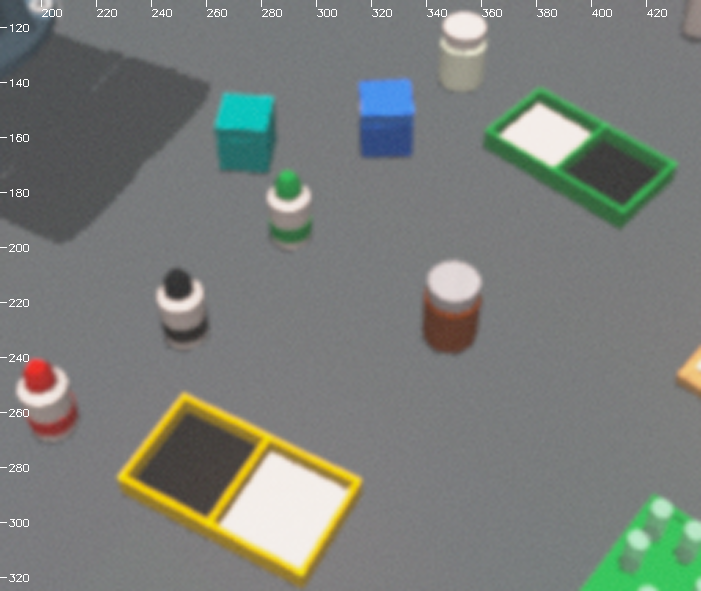

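View pics/si1.png

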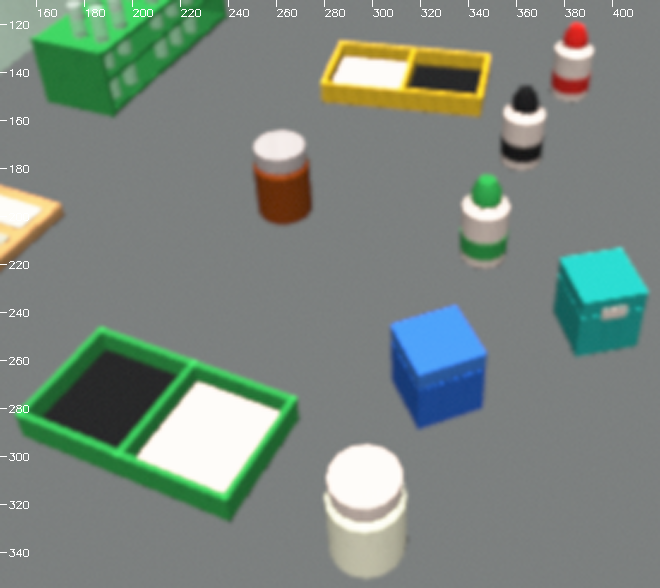

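The crops confirm the choices: the true blue box is at scene (325,152), and the teal one at (274,157) is the decoy. The red, black and green caps are distinct, and the brown jar is the amber one. Next I'll triangulate the points I read off and check them against depth.

```bash
cat > m.py <<'E'
from h import *
from scipy.optimize import least_squares
A=load('scene0');B=load('side0')
def proj(c,X): p=c['R']@X+c['t']; return np.array([c['fx']*p[0]/p[2]+c['cx'],c['fy']*p[1]/p[2]+c['cy']])
def tri(a,b):
    a=np.array(a)/2.75+[185,110]; b=np.array(b)/2.4+[145,110]
    r=least_squares(lambda X:np.r_[proj(A,X)-a,proj(B,X)-b],[.5,0,.05]); return r.x,np.abs(r.fun).max()
P=dict(red_tip=[(38,360),(576,24)],black_tip=[(178,269),(526,86)],green_tip=[(288,170),(488,175)],
amber_lid=[(454,282),(280,146)],wjar_lid=[(464,27),(365,475)],blue_top=[(386,98),(438,342)],teal_top=[(246,111),(603,276)],
g_whiteA=[(540,88),(231,514)],g_whiteB=[(485,131),(298,398)],g_blkA=[(676,164),(18,420)],g_blkB=[(622,222),(100,328)],
y_blkA=[(184,395),(480,103)],y_blkB=[(120,476),(490,56)],y_whA=[(361,481),(321,92)],y_whB=[(302,575),(340,42)])
if __name__=='__main__':
    R={}
    for k,v in P.items(): R[k],e=tri(*v); print(k,R[k].round(4),round(e,2))
    for t in 'gy':
        K=[R[k] for k in R if k[:2]==t+'_']; w=np.mean([R[k] for k in R if k[:3]==t+'_w'],0); b=np.mean([R[k] for k in R if k[:3]==t+'_b'],0)
        print(t,'centre',np.mean(K,0).round(4),'yaw',np.degrees(np.arctan2(*(w-b)[1::-1])).round(1),'len',np.linalg.norm(w-b).round(4), 'cross',[np.linalg.norm(K[i]-K[i+1]).round(4) for i in(0,2)])
    # depth clouds
    W=[]
    for c in(A,B):
        v,u=np.mgrid[:400,:640]; z=c['depth']; p=np.stack([(u-c['cx'])/c['fx']*z,(v-c['cy'])/c['fy']*z,z],-1)
        W.append((p-c['t'])@c['R'])
    for k in list(P)[:7]:
        for n,w in zip('AB',W):
            q=w[np.linalg.norm(w[...,:2]-R[k][:2],axis=-1)<.04]; q=q[(q[:,2]>.012)]
            lo=q[(q[:,2]<.04)]; c,(a,b),th=cv2.minAreaRect(lo[:,:2].astype(np.float32)*1000)
            hi=q[q[:,2]>q[:,2].max()-.006]; ch,sz,th2=cv2.minAreaRect(hi[:,:2].astype(np.float32)*1000)
            print(k,n,len(q),'zmax',q[:,2].max().round(4),'mid',np.round(c,1),np.round([a,b,th],1),'top',np.round(ch,1),np.round(sz,1),round(th2,1))
E
python3 m.py
```

```text
red_tip [ 0.4339 -0.246   0.0705] 0.25
black_tip [ 0.4533 -0.1307  0.0705] 0.05
green_tip [ 0.4525 -0.0063  0.0715] 0.02
amber_lid [ 0.6117 -0.0119  0.0573] 0.09
wjar_lid [0.4529 0.2398 0.0569] 0.25
blue_top [0.4467 0.1309 0.046 ] 0.24
teal_top [0.3624 0.0448 0.0477] 0.16
g_whiteA [0.5256 0.2558 0.0125] 0.56
g_whiteB [0.5207 0.1743 0.0172] 0.02
g_blkA [0.6704 0.2385 0.0154] 0.18
g_blkB [0.667  0.1561 0.0125] 1.06
y_blkA [ 0.5004 -0.183   0.0143] 0.57
y_blkB [ 0.5118 -0.2585  0.0178] 0.06
y_whA [ 0.6409 -0.1603  0.0113] 0.58
y_whB [ 0.6536 -0.2392  0.0181] 0.33
g centre [0.5959 0.2062 0.0144] yaw 173.0 len 0.1466 cross [np.float64(0.0818), np.float64(0.0825)]
y centre [ 0.5767 -0.2103  0.0154] yaw 8.5 len 0.1427 cross [np.float64(0.0765), np.float64(0.0802)]
red_tip A 413 zmax 0.0683 mid [ 440.9 -253.5] [33.9 17.6 58.9] top [ 434.3 -249.9] [15.3 14. ] 32.7
red_tip B 376 zmax 0.0692 mid [ 434.4 -240.2] [34.3 20.   7.6] top [ 435.7 -246. ] [13.3 15. ] 36.9
black_tip A 366 zmax 0.0688 mid [ 459.9 -138.2] [34.2 18.8 52.1] top [ 454.4 -133.5] [12.6 13.7] 8.6
black_tip B 456 zmax 0.0694 mid
[... 354 characters left out ...]
7.6] 79.7
amber_lid B 716 zmax 0.0624 mid [ 6.076e+02 -4.000e-01] [41.8 22.6 28.4] top [612.6  -9.6] [36.3 38. ] 71.1
wjar_lid A 363 zmax 0.0622 mid [459.  229.8] [41.  21.6 31.1] top [452.5 240.6] [34.5 38.1] 34.5
wjar_lid B 1424 zmax 0.0626 mid [450.9 252.8] [41.4 20.4 14.3] top [453.1 242.6] [37. 37.] 33.0
blue_top A 457 zmax 0.0519 mid [452.9 113.2] [53.6 26.3  7.6] top [446.8 130.5] [44.1 46.1] 41.5
blue_top B 1380 zmax 0.0527 mid [447.4 146.8] [31.  59.1 88.6] top [448.2 131.6] [44.  45.5] 40.6
teal_top A 491 zmax 0.0513 mid [376.4  38.8] [61.4 31.4 73.6] top [362.6  43.3] [43.9 47.5] 30.8
teal_top B 1209 zmax 0.0526 mid [366.8  59.7] [31.6 60.6 77.5] top [363.8  45.3] [44.7 46.4] 32.3
```

Every height measured within about 3 mm of the text. Now I'll fit the trays and box from the depth clouds, and write a helper that gives the shift to a target.

```bash
cat > g.py <<'E'
import sys
from h import *
from scipy.spatial.transform import Rotation as R
def go(x,y,z,yaw,o=None):
    o=o or ctrl.get_obs(); q=o['eef_rot']; M=R.from_quat([*q[1:],q[0]]).as_matrix()
    d=M.T@(np.array([x,y,z])-o['eef_pos'])*100; cy=np.degrees(np.arctan2(M[1,0],M[0,0]))
    tw=-((yaw-cy+90)%180-90); print('shift cm',d.round(2),'twist',round(tw,1),'| yaw now',round(cy,2),'tilt',np.degrees(np.arccos(-M[2,2])).round(2),'t',round(o['time_s'],2),'pos',o['eef_pos'].round(4),'F',o['wrist_force'].round(1),'open',round(o['opening'],3))
if __name__=='__main__': go(*map(float,sys.argv[1:5]))
E
python3 - <<'E'
from m import *
for n,c in(('A',A),('B',B)):
    v,u=np.mgrid[:400,:640]; z=c['depth']; p=np.stack([(u-c['cx'])/c['fx']*z,(v-c['cy'])/c['fy']*z,z],-1); w=(p-c['t'])@c['R']
    hsv=cv2.cvtColor(c['pixels'],cv2.COLOR_RGB2HSV)
    for t,(h0,h1),ctr in(('green',(55,80),(.596,.206)),('yellow',(18,32),(.577,-.21))):
        m=(np.linalg.norm(w[...,:2]-ctr,axis=-1)<.1)&(hsv[...,0]>h0)&(hsv[...,0]<h1)&(hsv[...,1]>120)&(w[...,2]>.016)
        q=w[m]; print(n,t,m.sum(),np.median(q[:,2]).round(4),cv2.minAreaRect((q[:,:2]*1000).astype(np.float32)))
E
python3 g.py .435 -.248 .15 -7; python3 -c "from h import *;print(ctrl.tip_reach)"
```

```text
A green 274 0.0179 ((596.0237426757812, 204.7043914794922), (81.27376556396484, 145.18386840820312), 84.5364990234375)
A yellow 644 0.0182 ((576.8392333984375, -211.61233520507812), (144.76988220214844, 79.93672943115234), 8.43496036529541)
B green 1164 0.0198 ((597.0983276367188, 207.13226318359375), (79.14513397216797, 144.875244140625), 83.9037094116211)
B yellow 407 0.0197 ((578.8705444335938, -210.05523681640625), (144.8781280517578, 83.00128173828125), 7.5590314865112305)
shift cm [ 31.66 -18.66  10.59] twist 28.1 | yaw now 21.07 tilt 0.08 t 0.15 pos [ 0.2067 -0.5361  0.2556] F [-0.4  0.1 -0.3] open 0.997
0.025
```

Request:
servo_tool(
  motion=[
    [[7,-4,0,7,-1],[14,-8,0,14,-1],[20,-12,3,21,-1],[26,-16,6,27,-1],[31.7,-18.7,8,27,-1]],
  ],
)

```text
time_s: 0.65
eef_pos: [0.3582, -0.3428, 0.215]
eef_rot: [0.0, 0.999, -0.053, 0.0]
wrist_force: [0.1, -1.0, 0.0]
opening: 1.001
grasp_force: 0.0
```

Request:
servo_tool(
  motion=[
    [[0,0,0,0,-1],[0,0,0,0,-1]],
  ],
)

```text
time_s: 0.85
eef_pos: [0.3579, -0.3436, 0.215]
eef_rot: [-0.0, 0.999, -0.05, -0.0]
wrist_force: [-0.4, -0.2, 0.8]
opening: 1.0
grasp_force: 0.0
```

```bash
cat >> h.py <<'E'
def wcloud(c):
    from scipy.spatial.transform import Rotation as R
    o=c['obs'];q=o['eef_rot'];M=R.from_quat([*q[1:],q[0]]).as_matrix()
    v,u=np.mgrid[:400,:640]; z=c['depth']; p=np.stack([(u-c['cx'])/c['fx']*z,(v-c['cy'])/c['fy']*z,z],-1)
    H=c['hand_eye']; p=p@H[:3,:3].T+H[:3,3]; w=p@M.T+o['eef_pos']; w[z<=0]=9; return w
def near(w,x,y,r,z0,z1):
    q=w[(np.hypot(w[...,0]-x,w[...,1]-y)<r)&(w[...,2]>z0)&(w[...,2]<z1)]
    return len(q), np.round(cv2.minAreaRect((q[:,:2]*1000).astype(np.float32))[0],1), np.round(cv2.minAreaRect((q[:,:2]*1000).astype(np.float32))[1:][0],1), q[:,2].max().round(4) 
E
python3 g.py .435 -.248 .042 -6; python3 - <<'E'
from h import *
w=wcloud(save('wrist','w1'))
print(near(w,.435,-.248,.03,.062,.075),near(w,.435,-.248,.03,.042,.050),near(w,.435,-.248,.03,.015,.048))
E
```

```text
shift cm [  6.73 -10.27  17.3 ] twist 0.3 | yaw now -5.75 tilt 0.05 t 0.85 pos [ 0.3579 -0.3436  0.215 ] F [-0.4 -0.2  0.8] open 1.0
(390, array([ 431.6, -250.8]), array([19.6, 19.3]), np.float64(0.0712)) (403, array([ 431.8, -250.9]), array([33.3, 32.4]), np.float64(0.05)) (406, array([ 431.8, -251.4]), array([33.5, 33.4]), np.float64(0.048))
```

View pics/w1.png

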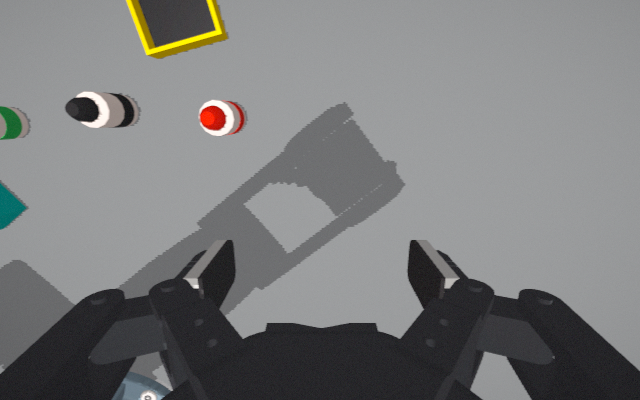

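The wrist view shows the red-capped bottle at (220,118), black at (100,108), green cap at the left edge (10,122) and the yellow tray top centre. It puts the red bottle at (432,-251) mm, about 3 mm from the fixed cameras. I'll go above it and look again.

Request:
servo_tool(
  motion=[
    [[3.5,-5,3,0,-1],[6.6,-10,7,0,-1],[6.6,-10,10,0,-1],[6.6,-10,10,0,-1],[6.6,-10,10,0,-1]],
  ],
)

```text
time_s: 1.4
eef_pos: [0.4326, -0.252, 0.1141]
eef_rot: [-0.001, 0.999, -0.052, -0.001]
wrist_force: [0.1, 0.2, 0.4]
opening: 0.998
grasp_force: 0.0
```

```bash
python3 - <<'E'
from h import *
w=wcloud(save('wrist','w2'))
print(near(w,.433,-.25,.03,.062,.075),near(w,.433,-.25,.03,.04,.052))
E
python3 g.py .433 -.250 .042 -6
```

```text
(743, array([ 431.9, -250.1]), array([19.7, 19.7]), np.float64(0.0715)) (907, array([ 432.4, -250.4]), array([32.8, 32.6]), np.float64(0.052))
shift cm [-0.06 -0.34  7.38] twist 0.0 | yaw now -5.97 tilt 0.03 t 1.45 pos [ 0.4332 -0.2534  0.1158] F [ 0.6 -0.7  1. ] open 0.996
```

Request:
servo_tool(
  motion=[
    [[0,-0.2,2,0,-1],[0,-0.2,4,0,-1],[0,-0.2,6,0,-1],[0,-0.2,7.4,0,-1],[0,-0.2,7.4,0,-1]],
  ],
)

```text
time_s: 1.95
eef_pos: [0.433, -0.2511, 0.0411]
eef_rot: [-0.0, 0.999, -0.053, -0.0]
wrist_force: [0.3, 0.1, -0.5]
opening: 0.997
grasp_force: 0.0
```

Request:
servo_tool(
  motion=[
    [[0,0,0,0,-0.2],[0,0,0,0,0],[0,0,0,0,0.3],[0,0,0,0,1],[0,0,0,0,1]],
  ],
)

```text
time_s: 2.45
eef_pos: [0.4342, -0.2504, 0.0425]
eef_rot: [0.001, 0.999, -0.051, 0.001]
wrist_force: [-1.0, 0.8, 5.7]
opening: 0.377
grasp_force: 59.4
```

Request:
servo_tool(
  motion=[
    [[0,0,0,0,1],[0,0,0,0,1],[0,0,0,0,1]],
  ],
)

```text
time_s: 2.75
eef_pos: [0.4343, -0.2504, 0.0425]
eef_rot: [0.001, 0.999, -0.051, 0.001]
wrist_force: [-1.0, 0.0, 6.1]
opening: 0.378
grasp_force: 59.4
```

Gripped at 32 mm opening, which matches a 34 mm body. Lifting and carrying it over.

Request:
servo_tool(
  motion=[
    [[0,0,-2,0,1],[0,0,-5,0,1],[0,0,-9,0,1],[0,0,-12,0,1],[0,0,-12,0,1]],
  ],
)

```text
time_s: 3.25
eef_pos: [0.4362, -0.2519, 0.1665]
eef_rot: [0.003, 0.999, -0.051, 0.004]
wrist_force: [0.2, -0.2, 1.1]
opening: 0.377
grasp_force: 59.6
```

Request:
servo_tool(
  motion=[
    [[1,-3,0,0,1],[2,-7.5,0,0,1],[3,-12,0,0,1],[3.5,-16.5,0,0,1],[4,-21,0,0,1]],
  ],
)

```text
time_s: 3.75
eef_pos: [0.4949, -0.0432, 0.1608]
eef_rot: [-0.0, 0.999, -0.052, -0.0]
wrist_force: [0.3, -0.3, -0.9]
opening: 0.376
grasp_force: 59.6
```

Request:
servo_tool(
  motion=[
    [[1,-4.5,0,0,1],[2,-9,0,0,1],[3,-13.5,0,0,1],[3.5,-18,0,0,1],[3.5,-22,0,0,1]],
  ],
)

```text
time_s: 4.25
eef_pos: [0.5527, 0.1724, 0.1606]
eef_rot: [-0.0, 0.999, -0.051, -0.0]
wrist_force: [0.4, -0.9, -1.0]
opening: 0.377
grasp_force: 59.6
```

Request:
servo_tool(
  motion=[
    [[0,0,0,0,1],[0,0,0,0,1]],
  ],
)

```text
time_s: 4.45
eef_pos: [0.5518, 0.1709, 0.1603]
eef_rot: [0.0, 0.999, -0.05, -0.001]
wrist_force: [0.3, 0.5, -0.6]
opening: 0.381
grasp_force: 59.7
```

```bash
python3 - <<'E'
from h import *
c=save('wrist','w3');w=wcloud(c)
hsv=cv2.cvtColor(c['pixels'],cv2.COLOR_RGB2HSV); m=(hsv[...,0]>50)&(hsv[...,0]<80)&(hsv[...,1]>120)&(w[...,2]>.014)&(w[...,2]<.03)&(np.hypot(w[...,0]-.597,w[...,1]-.206)<.1)
print(cv2.minAreaRect((w[m][:,:2]*1000).astype(np.float32)),m.sum(),np.median(w[m][:,2]))
E
python3 g.py .5617 .2097 .0475 -6
```

```text
((594.3192138671875, 204.88308715820312), (77.9110336303711, 144.28903198242188), 83.86610412597656) 2947 0.02126639106038941
shift cm [ 0.57 -4.06 11.3 ] twist 0.1 | yaw now -5.87 tilt 0.09 t 4.5 pos [0.552  0.17   0.1605] F [-0.2 -0.6 -0.4] open 0.381
```

View pics/w3.png

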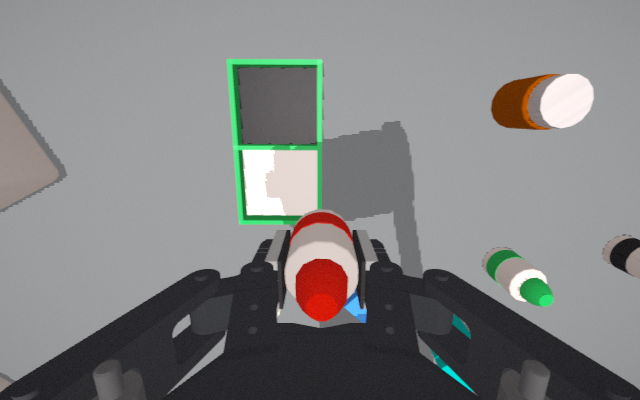

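The red bottle hangs upright in the jaws at (320,270), and the tray is fully visible, with its white floor at (282,183) and black floor at (280,105). The wrist fit of the tray matches its known size. Lowering.

Request:
servo_tool(
  motion=[
    [[0.4,-3.9,0,0,1],[0.4,-3.9,4,0,1],[0.4,-3.9,8,0,1],[0.4,-3.9,10,0,1],[0.4,-3.9,10.5,0,1]],
  ],
)

```text
time_s: 5.0
eef_pos: [0.5583, 0.2064, 0.0529]
eef_rot: [0.001, 0.999, -0.053, -0.003]
wrist_force: [-0.2, 0.3, 0.4]
opening: 0.376
grasp_force: 59.8
```

Request:
servo_tool(
  motion=[
    [[0,0,0.2,0,1],[0,0,0.4,0,1],[0,0,0.6,0,1],[0,0,0.7,0,1],[0,0,0.7,0,1]],
  ],
)

```text
time_s: 5.5
eef_pos: [0.561, 0.2086, 0.05]
eef_rot: [-0.0, 0.999, -0.052, 0.001]
wrist_force: [0.5, -0.6, -0.7]
opening: 0.372
grasp_force: 59.8
```

```bash
python3 g.py .5602 .2087 .0475 -6
```

```text
shift cm [-0.09 -0.01  0.25] twist 0.1 | yaw now -5.92 tilt 0.06 t 5.5 pos [0.561  0.2086 0.05  ] F [ 0.5 -0.6 -0.7] open 0.372
```

Request:
servo_tool(
  motion=[
    [[0,0,0.1,0,1],[0,0,0.2,0,1],[0,0,0.25,0,1],[0,0,0.25,0,1]],
  ],
)

```text
time_s: 5.9
eef_pos: [0.5609, 0.2086, 0.0475]
eef_rot: [-0.0, 0.999, -0.052, 0.0]
wrist_force: [-1.6, -1.4, 5.1]
opening: 0.377
grasp_force: 60.5
```

Contact is felt (5 N). Releasing and rising.

Request:
servo_tool(
  motion=[
    [[0,0,0,0,0.1],[0,0,0,0,-0.1],[0,0,0,0,-0.3],[0,0,0,0,-0.5],[0,0,0,0,-0.5]],
  ],
)

```text
time_s: 6.4
eef_pos: [0.5606, 0.2085, 0.0467]
eef_rot: [0.0, 0.999, -0.052, -0.0]
wrist_force: [0.2, 0.0, 0.0]
opening: 0.75
grasp_force: 0.0
```

Request:
servo_tool(
  motion=[
    [[0,0,-2,0,-0.5],[0,0,-5,0,-0.5],[0,0,-9,0,-1],[0,0,-10,0,-1],[0,0,-10,0,-1]],
  ],
)

```text
time_s: 6.9
eef_pos: [0.5622, 0.2087, 0.1492]
eef_rot: [-0.001, 0.999, -0.052, 0.002]
wrist_force: [-1.0, 0.9, -1.2]
opening: 1.002
grasp_force: 0.0
```

```bash
python3 - <<'E'
from h import *
w=wcloud(save('wrist','w4'))
print(near(w,.561,.209,.03,.064,.08),near(w,.561,.209,.03,.042,.056))
E
python3 g.py .447 .130 .15 41
```

```text
(618, array([559.1, 207.9]), array([20.8, 19.9]), np.float64(0.0761)) (696, array([558.7, 207.9]), array([32.9, 33.1]), np.float64(0.056))
shift cm [-10.52   8.99  -0.3 ] twist -46.9 | yaw now -5.93 tilt 0.07 t 6.95 pos [0.5609 0.2085 0.1472] F [-0.3 -0.2  0.4] open 0.997
```

The red bottle stands upright at (559,208), in the white compartment. Next is the blue box.

Request:
servo_tool(
  motion=[
    [[-3,2,0,-8,-1],[-6,5,0,-16,-1],[-9,8,0,-24,-1],[-10.5,9,0,-32,-1],[-10.5,9,0,-40,-1]],
  ],
)

```text
time_s: 7.45
eef_pos: [0.4429, 0.1288, 0.1442]
eef_rot: [-0.001, 0.955, 0.295, -0.003]
wrist_force: [0.4, -0.4, 0.8]
opening: 1.003
grasp_force: 0.0
```

Request:
servo_tool(
  motion=[
    [[0,0,0,-7,-1],[0,0,0,-7,-1],[0,0,0,-7,-1]],
  ],
)

```text
time_s: 7.75
eef_pos: [0.446, 0.1298, 0.1455]
eef_rot: [-0.0, 0.937, 0.349, -0.001]
wrist_force: [0.2, -0.1, 0.1]
opening: 0.997
grasp_force: 0.0
```

```bash
python3 - <<'E'
from h import *
w=wcloud(save('wrist','w5'))
q=w[(np.hypot(w[...,0]-.447,w[...,1]-.130)<.04)&(w[...,2]>.043)&(w[...,2]<.06)]
print(len(q),np.median(q[:,2]),cv2.minAreaRect((q[:,:2]*1000).astype(np.float32)))
E
python3 g.py .447 .130 .041 41
```

```text
3189 0.051609149338104524 ((445.58837890625, 129.57875061035156), (44.38102340698242, 44.01420593261719), 41.408180236816406)
shift cm [ 0.09  0.05 10.48] twist -0.1 | yaw now 40.91 tilt 0.12 t 7.8 pos [0.4463 0.1298 0.1458] F [0.2 1.1 0.5] open 1.001
```

View pics/w5.png

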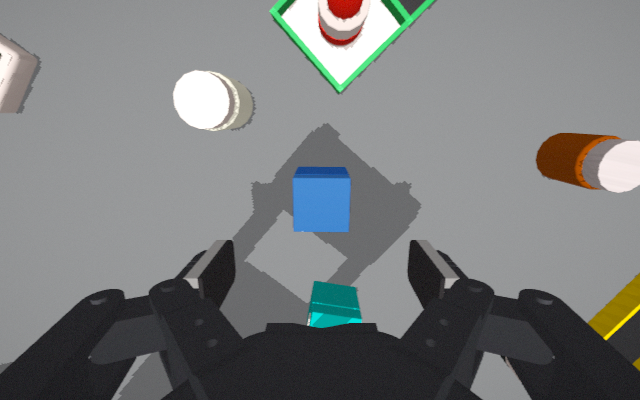

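The box is square between the open jaws at (321,200). The teal decoy is behind it at (335,300), the white jar at (213,100) and the red bottle stands in its compartment at (343,20).

Request:
servo_tool(
  motion=[
    [[0,0,3,-0.5,-1],[0,0,6,-0.5,-1],[0,0,9,-0.5,-1],[0,0,10.5,-0.5,-1],[0,0,10.5,-0.5,-1]],
  ],
)

```text
time_s: 8.3
eef_pos: [0.4445, 0.1298, 0.0392]
eef_rot: [-0.001, 0.935, 0.354, -0.003]
wrist_force: [0.4, 0.3, 0.4]
opening: 1.0
grasp_force: 0.0
```

Request:
servo_tool(
  motion=[
    [[0,0,0,0,-0.5],[0,0,0,0,-0.2],[0,0,0,0,0],[0,0,0,0,1],[0,0,0,0,1]],
  ],
)

```text
time_s: 8.8
eef_pos: [0.4482, 0.1299, 0.0432]
eef_rot: [0.0, 0.935, 0.355, 0.001]
wrist_force: [-0.3, 0.1, 6.6]
opening: 0.505
grasp_force: 61.8
```

Request:
servo_tool(
  motion=[
    [[0,0,0,0,1],[0,0,0,0,1]],
  ],
)

```text
time_s: 9.0
eef_pos: [0.4482, 0.1299, 0.0432]
eef_rot: [0.0, 0.935, 0.355, 0.001]
wrist_force: [-0.0, 0.2, 6.9]
opening: 0.499
grasp_force: 61.8
```

Request:
servo_tool(
  motion=[
    [[0,0,-2,0,1],[0,0,-5,0,1],[0,0,-9,0,1],[0,0,-12,0,1],[0,0,-12,0,1]],
  ],
)

```text
time_s: 9.5
eef_pos: [0.45, 0.13, 0.1666]
eef_rot: [0.002, 0.935, 0.355, 0.004]
wrist_force: [1.0, 0.5, -1.2]
opening: 0.505
grasp_force: 61.2
```

```bash
python3 g.py .6298 .2013 .16 -6
```

```text
shift cm [18.18  6.59  0.83] twist 47.6 | yaw now 41.58 tilt 0.54 t 9.5 pos [0.45   0.13   0.1666] F [ 1.   0.5 -1.2] open 0.505
```

Request:
servo_tool(
  motion=[
    [[4,1.5,0,8,1],[8,3,0,16,1],[12,4.5,0,24,1],[16,6,0,32,1],[18.2,6.6,0,40,1]],
  ],
)

```text
time_s: 10.0
eef_pos: [0.629, 0.2018, 0.1604]
eef_rot: [-0.0, 1.0, 0.011, 0.0]
wrist_force: [1.0, 0.5, -0.3]
opening: 0.503
grasp_force: 61.0
```

Request:
servo_tool(
  motion=[
    [[0,0,0,7.6,1],[0,0,0,7.6,1],[0,0,0,7.6,1]],
  ],
)

```text
time_s: 10.3
eef_pos: [0.626, 0.201, 0.1606]
eef_rot: [0.0, 0.999, -0.051, -0.001]
wrist_force: [-0.1, -0.3, -0.4]
opening: 0.502
grasp_force: 61.1
```

```bash
python3 g.py .6298 .2013 .051 -6; python3 -c "
from h import *
save('wrist','w6')"
```

```text
shift cm [ 0.4  -0.07 10.95] twist 0.2 | yaw now -5.82 tilt 0.12 t 10.3 pos [0.626  0.201  0.1606] F [-0.1 -0.3 -0.4] open 0.502
```

View pics/w6.png

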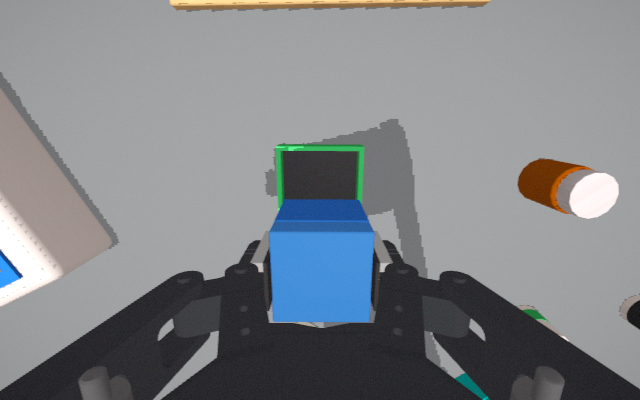

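The box hangs square over the black compartment (320,175). Lowering it with contact checks.

Request:
servo_tool(
  motion=[
    [[0.4,0,3,0,1],[0.4,0,6,0,1],[0.4,0,9,0,1],[0.4,0,10.5,0,1],[0.4,0,10.8,0,1]],
  ],
)

```text
time_s: 10.85
eef_pos: [0.629, 0.2004, 0.0515]
eef_rot: [0.0, 0.999, -0.052, -0.002]
wrist_force: [0.3, 1.3, -0.2]
opening: 0.503
grasp_force: 61.2
```

Request:
servo_tool(
  motion=[
    [[0,0,0,0,1],[0,0,0.1,0,1],[0,0,0.2,0,1],[0,0,0.2,0,1]],
  ],
)

```text
time_s: 11.25
eef_pos: [0.6315, 0.2009, 0.053]
eef_rot: [-0.0, 0.999, -0.052, 0.001]
wrist_force: [0.2, 1.1, -1.8]
opening: 0.506
grasp_force: 61.2
```

Request:
servo_tool(
  motion=[
    [[0,0,0.1,0,1],[0,0,0.15,0,1],[0,0,0.15,0,1]],
  ],
)

```text
time_s: 11.55
eef_pos: [0.6308, 0.2008, 0.0503]
eef_rot: [0.0, 0.999, -0.053, -0.0]
wrist_force: [-1.1, 0.4, -0.5]
opening: 0.506
grasp_force: 61.2
```

Request:
servo_tool(
  motion=[
    [[0,0,0.1,0,1],[0,0,0.15,0,1],[0,0,0.15,0,1],[0,0,0.15,0,1]],
  ],
)

```text
time_s: 11.95
eef_pos: [0.6308, 0.2008, 0.0488]
eef_rot: [0.0, 0.999, -0.053, -0.0]
wrist_force: [0.3, 0.6, -0.7]
opening: 0.506
grasp_force: 61.2
```

Request:
servo_tool(
  motion=[
    [[0,0,0.1,0,1],[0,0,0.1,0,1],[0,0,0.1,0,1]],
  ],
)

```text
time_s: 12.25
eef_pos: [0.631, 0.2008, 0.0483]
eef_rot: [-0.0, 0.999, -0.053, 0.0]
wrist_force: [-1.7, 0.1, 3.9]
opening: 0.509
grasp_force: 61.4
```

Contact. Releasing.

Request:
servo_tool(
  motion=[
    [[0,0,0,0,-0.1],[0,0,0,0,-0.2],[0,0,0,0,-0.4],[0,0,0,0,-0.6],[0,0,0,0,-0.6]],
  ],
)

```text
time_s: 12.75
eef_pos: [0.6308, 0.2007, 0.0477]
eef_rot: [0.0, 0.999, -0.053, -0.0]
wrist_force: [0.9, -0.2, 0.2]
opening: 0.802
grasp_force: 0.0
```

Request:
servo_tool(
  motion=[
    [[0,0,-2,0,-0.6],[0,0,-5,0,-0.6],[0,0,-9,0,-1],[0,0,-10,0,-1],[0,0,-10,0,-1]],
  ],
)

```text
time_s: 13.25
eef_pos: [0.6325, 0.201, 0.1506]
eef_rot: [-0.0, 0.999, -0.053, 0.003]
wrist_force: [0.6, 0.3, -0.7]
opening: 1.002
grasp_force: 0.0
```

```bash
python3 - <<'E'
from h import *
w=wcloud(save('wrist','w7'))
q=w[(np.hypot(w[...,0]-.63,w[...,1]-.20)<.036)&(w[...,2]>.048)&(w[...,2]<.066)]
print(len(q),np.median(q[:,2]),np.ptp(q[:,2]),cv2.minAreaRect((q[:,:2]*1000).astype(np.float32)))
E
python3 g.py .4545 -.133 .15 8
```

```text
3151 0.0565277152486198 0.010865683803353496 ((629.3130493164062, 200.11424255371094), (44.08085632324219, 43.938758850097656), 83.7553482055664)
shift cm [-14.06  35.05  -0.2 ] twist -14.0 | yaw now -6.03 tilt 0.08 t 13.3 pos [0.6311 0.2008 0.1483] F [ 0.3  0.1 -0.8] open 1.002
```

The box sits flat at (629,200), yaw -6°. On to the black bottle.

Request:
servo_tool(
  motion=[
    [[-1.5,4.5,0,-4,-1],[-3.5,9,0,-8,-1],[-5.5,13.5,0,-14,-1],[-7.3,18,0,-14,-1],[-9,22.5,0,-14,-1]],
  ],
)

```text
time_s: 13.8
eef_pos: [0.515, -0.0144, 0.1455]
eef_rot: [-0.001, 0.998, 0.07, -0.002]
wrist_force: [0.4, -0.8, -0.4]
opening: 1.005
grasp_force: 0.0
```

```bash
python3 g.py .4535 -.134 .13 8
```

```text
shift cm [-7.75 10.99  1.56] twist 0.0 | yaw now 8.01 tilt 0.23 t 13.8 pos [ 0.515  -0.0144  0.1455] F [ 0.4 -0.8 -0.4] open 1.005
```

Request:
servo_tool(
  motion=[
    [[-2.5,4,0,0,-1],[-5,8,0,0,-1],[-7.6,11,0,0,-1],[-7.6,11,1,0,-1],[-7.6,11,1,0,-1]],
  ],
)

```text
time_s: 14.3
eef_pos: [0.4556, -0.1327, 0.1351]
eef_rot: [-0.002, 0.998, 0.068, -0.002]
wrist_force: [-0.4, 0.3, -0.5]
opening: 0.997
grasp_force: 0.0
```

Request:
servo_tool(
  motion=[
    [[0,0,0,0,-1],[0,0,0,0,-1]],
  ],
)

```text
time_s: 14.5
eef_pos: [0.4579, -0.1318, 0.1374]
eef_rot: [-0.0, 0.998, 0.07, -0.0]
wrist_force: [0.3, -0.3, -0.4]
opening: 1.001
grasp_force: 0.0
```

```bash
python3 - <<'E'
from h import *
c=save('wrist','w8');w=wcloud(c)
print(near(w,.4535,-.133,.03,.062,.075),near(w,.4535,-.133,.03,.04,.052))
hsv=cv2.cvtColor(c['pixels'],cv2.COLOR_RGB2HSV); m=(hsv[...,0]>18)&(hsv[...,0]<35)&(hsv[...,1]>120)&(w[...,2]>.014)&(w[...,2]<.03)&(np.hypot(w[...,0]-.578,w[...,1]+.211)<.1)
print(cv2.minAreaRect((w[m][:,:2]*1000).astype(np.float32)),m.sum(),np.median(w[m][:,2]))
E
python3 g.py .4535 -.134 .042 8
```

```text
(581, array([ 451.6, -133.6]), array([19.8, 19.7]), np.float64(0.0713)) (737, array([ 451.4, -133.8]), array([33.8, 32.5]), np.float64(0.052))
((560.733154296875, -215.10952758789062), (114.11591339111328, 79.53572082519531), 8.615310668945312) 3952 0.021325041206679544
shift cm [-0.48  0.15  9.56] twist 0.1 | yaw now 8.09 tilt 0.03 t 14.55 pos [ 0.4581 -0.1319  0.1376] F [ 0.6 -0.5  0.5] open 1.002
```

View pics/w8.png

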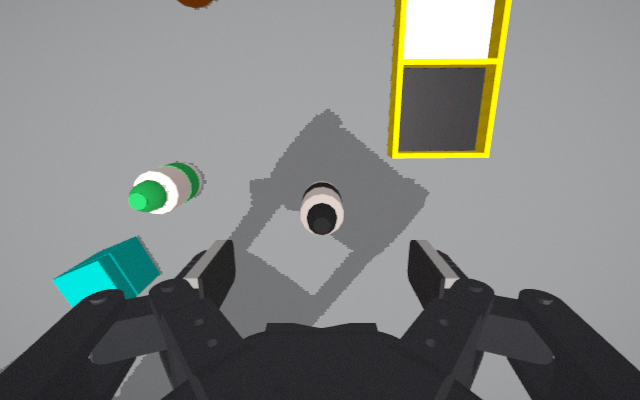

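The black-capped bottle is centred between the jaws at (321,210). The green one at (165,187) and the tray corner at (390,155) are clear of the fingers.

Request:
servo_tool(
  motion=[
    [[-0.6,0.2,1,0,-1],[-0.6,0.2,4,0,-1],[-0.6,0.2,7,0,-1],[-0.6,0.2,9.5,0,-1],[-0.6,0.2,9.5,0,-1]],
  ],
)

```text
time_s: 15.05
eef_pos: [0.4491, -0.1339, 0.0394]
eef_rot: [-0.002, 0.998, 0.07, -0.003]
wrist_force: [0.3, 0.7, -0.6]
opening: 0.995
grasp_force: 0.0
```

Request:
servo_tool(
  motion=[
    [[0,0,0,0,-0.2],[0,0,0,0,0],[0,0,0,0,0.3],[0,0,0,0,1],[0,0,0,0,1]],
  ],
)

```text
time_s: 15.55
eef_pos: [0.453, -0.1363, 0.0444]
eef_rot: [0.001, 0.998, 0.07, 0.001]
wrist_force: [-1.8, 1.8, 7.2]
opening: 0.377
grasp_force: 59.3
```

Request:
servo_tool(
  motion=[
    [[0,0,0,0,1],[0,0,0,0,1]],
  ],
)

```text
time_s: 15.75
eef_pos: [0.453, -0.1363, 0.0444]
eef_rot: [0.001, 0.998, 0.07, 0.001]
wrist_force: [-2.0, 1.5, 6.6]
opening: 0.378
grasp_force: 59.3
```

Request:
servo_tool(
  motion=[
    [[0,0,-2,0,1],[0,0,-5,0,1],[0,0,-9,0,1],[0,0,-12,0,1],[0,0,-12,0,1]],
  ],
)

```text
time_s: 16.25
eef_pos: [0.455, -0.1375, 0.1682]
eef_rot: [0.003, 0.998, 0.07, 0.004]
wrist_force: [-0.1, -1.4, -1.1]
opening: 0.379
grasp_force: 59.7
```

```bash
python3 g.py .611 -.207 .16 8.5
```

```text
shift cm [14.47  9.04  0.99] twist -0.5 | yaw now 7.99 tilt 0.59 t 16.25 pos [ 0.455  -0.1375  0.1682] F [-0.1 -1.4 -1.1] open 0.379
```

Request:
servo_tool(
  motion=[
    [[2,3,0,0,1],[5,6,0,0,1],[8,8.5,0,-0.5,1],[8,8.5,0,-0.5,1],[8,8.5,0,-0.5,1]],
  ],
)

```text
time_s: 16.75
eef_pos: [0.5428, -0.2089, 0.1617]
eef_rot: [-0.001, 0.997, 0.074, -0.001]
wrist_force: [-1.0, -0.1, -1.1]
opening: 0.378
grasp_force: 59.7
```

```bash
python3 - <<'E'
from h import *
c=save('wrist','w9');w=wcloud(c)
hsv=cv2.cvtColor(c['pixels'],cv2.COLOR_RGB2HSV); m=(hsv[...,0]>18)&(hsv[...,0]<35)&(hsv[...,1]>120)&(w[...,2]>.014)&(w[...,2]<.03)&(np.hypot(w[...,0]-.578,w[...,1]+.211)<.1)
print(cv2.minAreaRect((w[m][:,:2]*1000).astype(np.float32)),m.sum(),np.median(w[m][:,2]))
E
python3 g.py .611 -.207 .052 8.5
```

```text
((575.2843017578125, -212.874267578125), (143.62586975097656, 77.9075927734375), 8.457082748413086) 2730 0.02142719670381507
shift cm [ 6.84  0.9  10.97] twist -0.0 | yaw now 8.47 tilt 0.13 t 16.8 pos [ 0.5422 -0.2083  0.1618] F [ 0.3 -0.1 -0.7] open 0.376
```

The tray fit is 143.6 by 77.9 mm, centred at (575.5,-212.8), yaw 8.5°, so the white centre is (610,-207.5).

Request:
servo_tool(
  motion=[
    [[3,0.5,0,0,1],[6.7,0.9,1,0,1],[6.7,0.9,5,0,1],[6.7,0.9,9,0,1],[6.7,0.9,10.6,0,1]],
  ],
)

```text
time_s: 17.3
eef_pos: [0.6073, -0.2055, 0.0526]
eef_rot: [-0.002, 0.997, 0.074, -0.003]
wrist_force: [-0.8, -0.1, -0.7]
opening: 0.373
grasp_force: 59.7
```

Request:
servo_tool(
  motion=[
    [[0,0,0,0,1],[0,0,0.1,0,1],[0,0,0.2,0,1],[0,0,0.2,0,1]],
  ],
)

```text
time_s: 17.7
eef_pos: [0.6119, -0.2087, 0.0571]
eef_rot: [0.001, 0.997, 0.074, 0.002]
wrist_force: [0.3, -0.4, -1.0]
opening: 0.375
grasp_force: 59.7
```

Request:
servo_tool(
  motion=[
    [[0,0,0.1,0,1],[0,0,0.15,0,1],[0,0,0.15,0,1]],
  ],
)

```text
time_s: 18.0
eef_pos: [0.6107, -0.208, 0.0536]
eef_rot: [0.0, 0.997, 0.074, 0.0]
wrist_force: [0.3, -1.2, -0.4]
opening: 0.379
grasp_force: 59.7
```

Expect contact near TCP z 0.049.

Request:
servo_tool(
  motion=[
    [[0,0,0.1,0,1],[0,0,0.2,0,1],[0,0,0.3,0,1],[0,0,0.3,0,1]],
  ],
)

```text
time_s: 18.4
eef_pos: [0.6105, -0.2078, 0.05]
eef_rot: [-0.0, 0.997, 0.074, -0.0]
wrist_force: [-0.4, 0.3, 0.0]
opening: 0.376
grasp_force: 59.7
```

Request:
servo_tool(
  motion=[
    [[0,0,0.1,0,1],[0,0,0.1,0,1],[0,0,0.1,0,1]],
  ],
)

```text
time_s: 18.7
eef_pos: [0.6108, -0.208, 0.0495]
eef_rot: [0.0, 0.997, 0.074, 0.0]
wrist_force: [-0.9, 0.3, 1.2]
opening: 0.378
grasp_force: 60.0
```

Request:
servo_tool(
  motion=[
    [[0,0,0.05,0,1],[0,0,0.05,0,1]],
  ],
)

```text
time_s: 18.9
eef_pos: [0.6108, -0.208, 0.0494]
eef_rot: [0.0, 0.997, 0.074, 0.0]
wrist_force: [-2.3, 0.5, 4.7]
opening: 0.374
grasp_force: 60.4
```

Request:
servo_tool(
  motion=[
    [[0,0,0,0,0.1],[0,0,0,0,-0.1],[0,0,0,0,-0.3],[0,0,0,0,-0.5],[0,0,0,0,-0.5]],
  ],
)

```text
time_s: 19.4
eef_pos: [0.6106, -0.2079, 0.0487]
eef_rot: [-0.0, 0.997, 0.074, -0.0]
wrist_force: [-0.5, 0.5, 0.3]
opening: 0.75
grasp_force: 0.0
```

Request:
servo_tool(
  motion=[
    [[0,0,-2,0,-0.5],[0,0,-5,0,-0.5],[0,0,-9,0,-1],[0,0,-10,0,-1],[0,0,-10,0,-1]],
  ],
)

```text
time_s: 19.9
eef_pos: [0.6121, -0.2087, 0.1515]
eef_rot: [0.001, 0.997, 0.074, 0.002]
wrist_force: [0.0, -0.4, -0.1]
opening: 0.997
grasp_force: 0.0
```

```bash
python3 - <<'E'
from h import *
w=wcloud(save('wrist','w10'))
print(near(w,.61,-.208,.03,.064,.08),near(w,.61,-.208,.03,.042,.056))
E
python3 g.py .611 -.0115 .14 8.5
```

```text
(610, array([ 609.8, -208.8]), array([20.8, 20.1]), np.float64(0.0763)) (678, array([ 609.5, -208.8]), array([32.9, 33.4]), np.float64(0.056))
shift cm [  2.9  -19.44   0.91] twist -0.0 | yaw now 8.47 tilt 0.08 t 19.95 pos [ 0.6109 -0.2081  0.1493] F [ 0.1 -0.1 -0.3] open 1.0
```

The black bottle stands upright in the white compartment. Now the amber jar.

Request:
servo_tool(
  motion=[
    [[0.6,-4.5,0,0,-1],[1.3,-9,0,0,-1],[2,-13.5,0,0,-1],[2.7,-18,0.5,0,-1],[2.8,-19.4,1,0,-1]],
  ],
)

```text
time_s: 20.45
eef_pos: [0.6079, -0.0074, 0.1362]
eef_rot: [-0.001, 0.997, 0.076, -0.002]
wrist_force: [-0.2, 0.4, -0.2]
opening: 1.001
grasp_force: 0.0
```

Request:
servo_tool(
  motion=[
    [[0,0,0,0,-1],[0,0,0,0,-1]],
  ],
)

```text
time_s: 20.65
eef_pos: [0.6091, -0.0125, 0.1375]
eef_rot: [-0.0, 0.997, 0.074, -0.001]
wrist_force: [0.7, -0.5, 0.4]
opening: 1.002
grasp_force: 0.0
```

```bash
python3 - <<'E'
from h import *
w=wcloud(save('wrist','w11'))
print(near(w,.61,-.011,.035,.055,.07),near(w,.61,-.011,.035,.02,.046))
E
python3 g.py .61 -.012 .042 8.5
```

```text
(2144, array([610.2, -12.3]), array([37.4, 36.5]), np.float64(0.0639)) (426, array([619.7, -11. ]), array([22.2, 40.6]), np.float64(0.046))
shift cm [ 0.07 -0.12  9.6 ] twist -0.1 | yaw now 8.42 tilt 0.07 t 20.7 pos [ 0.6096 -0.0133  0.138 ] F [-0.1 -0.6  0.1] open 1.002
```

Request:
servo_tool(
  motion=[
    [[0.1,0,3,0,-1],[0.1,0,6,0,-1],[0.1,0,8,0,-1],[0.1,0,9.5,0,-1],[0.1,0,9.5,0,-1]],
  ],
)

```text
time_s: 21.2
eef_pos: [0.6093, -0.013, 0.0415]
eef_rot: [-0.0, 0.997, 0.073, -0.002]
wrist_force: [-0.7, -0.5, 0.1]
opening: 1.002
grasp_force: 0.0
```

Request:
servo_tool(
  motion=[
    [[0,0,0,0,-0.5],[0,0,0,0,-0.2],[0,0,0,0,0],[0,0,0,0,1],[0,0,0,0,1]],
  ],
)

```text
time_s: 21.7
eef_pos: [0.6121, -0.012, 0.0457]
eef_rot: [0.0, 0.997, 0.074, 0.001]
wrist_force: [-1.6, -0.6, 5.5]
opening: 0.466
grasp_force: 61.1
```

Request:
servo_tool(
  motion=[
    [[0,0,0,0,1],[0,0,0,0,1]],
  ],
)

```text
time_s: 21.9
eef_pos: [0.612, -0.012, 0.0457]
eef_rot: [0.0, 0.997, 0.074, 0.001]
wrist_force: [-1.0, -0.6, 6.6]
opening: 0.471
grasp_force: 61.1
```

Request:
servo_tool(
  motion=[
    [[0,0,-2,0,1],[0,0,-5,0,1],[0,0,-9,0,1],[0,0,-12,0,1],[0,0,-12,0,1]],
  ],
)

```text
time_s: 22.4
eef_pos: [0.6141, -0.0122, 0.1698]
eef_rot: [0.001, 0.997, 0.074, 0.005]
wrist_force: [0.4, -0.1, -0.7]
opening: 0.468
grasp_force: 60.9
```

```bash
python3 g.py .541 -.2179 .16 8.5
```

```text
shift cm [-10.27  19.26   0.96] twist -0.0 | yaw now 8.5 tilt 0.58 t 22.4 pos [ 0.6141 -0.0122  0.1698] F [ 0.4 -0.1 -0.7] open 0.468
```

Request:
servo_tool(
  motion=[
    [[-2.3,4.3,0,0,1],[-4.6,8.6,0,0,1],[-6.9,12.9,0,0,1],[-9.2,17.2,0,0,1],[-10,19.2,0,0,1]],
  ],
)

```text
time_s: 22.9
eef_pos: [0.5381, -0.2196, 0.1629]
eef_rot: [0.0, 0.997, 0.073, -0.001]
wrist_force: [0.2, 0.2, -1.7]
opening: 0.47
grasp_force: 61.0
```

Request:
servo_tool(
  motion=[
    [[0,0,0,0,1],[0,0,0,0,1]],
  ],
)

```text
time_s: 23.1
eef_pos: [0.5396, -0.2162, 0.1629]
eef_rot: [-0.001, 0.997, 0.073, -0.0]
wrist_force: [0.4, 0.8, -1.3]
opening: 0.473
grasp_force: 61.0
```

```bash
python3 - <<'E'
from h import *
w=wcloud(save('wrist','w12')); o=ctrl.get_obs(); x,y,z=o['eef_pos']
print('held lid',near(w,x,y,.035,z+.0,z+.03))
E
python3 g.py .542 -.2179 .056 8.5
```

```text
held lid (10056, array([ 538.9, -214.4]), array([67.6, 39.4]), np.float64(0.1931))
shift cm [ 0.19  0.28 10.71] twist -0.0 | yaw now 8.48 tilt 0.09 t 23.15 pos [ 0.5399 -0.2155  0.1631] F [-0.7  0.3 -1.3] open 0.47
```

View pics/w12.png

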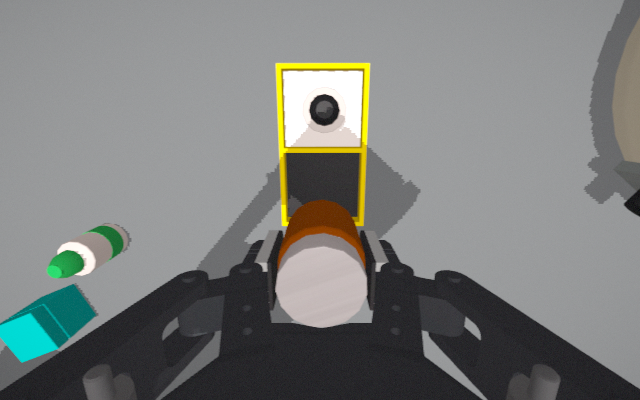

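The jar hangs upright in the jaws (322,270), in line with the black compartment (322,185). The black bottle stands in the white one at (324,110).

Request:
servo_tool(
  motion=[
    [[0.3,0.2,3,0,1],[0.3,0.2,6,0,1],[0.3,0.2,9,0,1],[0.3,0.2,10.2,0,1],[0.3,0.2,10.4,0,1]],
  ],
)

```text
time_s: 23.65
eef_pos: [0.5425, -0.2159, 0.0579]
eef_rot: [-0.001, 0.997, 0.075, -0.002]
wrist_force: [-0.6, -0.7, -0.7]
opening: 0.471
grasp_force: 61.0
```

Request:
servo_tool(
  motion=[
    [[0,0,0,0,1],[0,0,0.1,0,1],[0,0,0.2,0,1],[0,0,0.2,0,1]],
  ],
)

```text
time_s: 24.05
eef_pos: [0.5439, -0.2183, 0.0588]
eef_rot: [0.0, 0.997, 0.074, 0.001]
wrist_force: [-0.9, 0.1, -0.4]
opening: 0.465
grasp_force: 61.0
```

Request:
servo_tool(
  motion=[
    [[0,0,0.1,0,1],[0,0,0.2,0,1],[0,0,0.2,0,1],[0,0,0.2,0,1]],
  ],
)

```text
time_s: 24.45
eef_pos: [0.5434, -0.218, 0.0558]
eef_rot: [-0.0, 0.997, 0.074, -0.0]
wrist_force: [-0.0, -0.2, -0.8]
opening: 0.467
grasp_force: 61.0
```

Request:
servo_tool(
  motion=[
    [[0,0,0.1,0,1],[0,0,0.2,0,1],[0,0,0.3,0,1],[0,0,0.3,0,1]],
  ],
)

```text
time_s: 24.85
eef_pos: [0.5433, -0.2179, 0.0526]
eef_rot: [-0.0, 0.997, 0.074, -0.0]
wrist_force: [0.0, 0.1, -1.1]
opening: 0.471
grasp_force: 61.0
```

Request:
servo_tool(
  motion=[
    [[0,0,0.1,0,1],[0,0,0.15,0,1],[0,0,0.15,0,1]],
  ],
)

```text
time_s: 25.15
eef_pos: [0.5434, -0.2179, 0.0512]
eef_rot: [-0.0, 0.997, 0.074, -0.0]
wrist_force: [0.3, -0.4, -1.2]
opening: 0.465
grasp_force: 61.0
```

Request:
servo_tool(
  motion=[
    [[0,0,0.1,0,1],[0,0,0.1,0,1],[0,0,0.1,0,1]],
  ],
)

```text
time_s: 25.45
eef_pos: [0.5435, -0.218, 0.0507]
eef_rot: [0.0, 0.997, 0.074, 0.0]
wrist_force: [-2.1, 0.8, 3.7]
opening: 0.472
grasp_force: 61.4
```

Contact. Releasing.

Request:
servo_tool(
  motion=[
    [[0,0,0,0,0],[0,0,0,0,-0.2],[0,0,0,0,-0.4],[0,0,0,0,-0.6],[0,0,0,0,-0.6]],
  ],
)

```text
time_s: 25.95
eef_pos: [0.5434, -0.218, 0.0503]
eef_rot: [-0.0, 0.997, 0.074, 0.0]
wrist_force: [0.0, -0.3, -1.1]
opening: 0.795
grasp_force: 0.0
```

Request:
servo_tool(
  motion=[
    [[0,0,-2,0,-0.6],[0,0,-5,0,-0.6],[0,0,-9,0,-1],[0,0,-12,0,-1],[0,0,-12,0,-1]],
  ],
)

```text
time_s: 26.45
eef_pos: [0.5462, -0.2197, 0.1758]
eef_rot: [0.003, 0.997, 0.074, 0.004]
wrist_force: [1.0, -0.0, 0.3]
opening: 1.002
grasp_force: 0.0
```

Request:
servo_tool(
  motion=[
    [[-5,4,0,0,-1],[-10,8,-3,0,-1],[-15,12,-6,0,-1],[-18,14,-6,0,-1],[-18,14,-6,0,-1]],
  ],
)

```text
time_s: 26.95
eef_pos: [0.3841, -0.3846, 0.2306]
eef_rot: [0.0, 0.997, 0.073, -0.0]
wrist_force: [0.2, -0.6, -0.6]
opening: 0.999
grasp_force: 0.0
```

```bash
python3 - <<'E'
from h import *
a=save('scene','sc9')['pixels'];b=save('side','si9')['pixels']
im=np.vstack([cv2.resize(a[100:330,180:460],None,fx=1.6,fy=1.3),cv2.resize(b[100:360,140:420],None,fx=1.6,fy=1.1)]) 
cv2.imwrite('pics/fin.png',im[:,:,::-1]);print(im.shape)
E
python3 g.py .5 0 .2 0
```

```text
(585, 448, 3)
shift cm [ 17.04 -36.61   3.02] twist 8.2 | yaw now 8.18 tilt 0.16 t 27.05 pos [ 0.3834 -0.3866  0.2313] F [ 1.1 -0.9  0.3] open 0.999
```

View pics/fin.png

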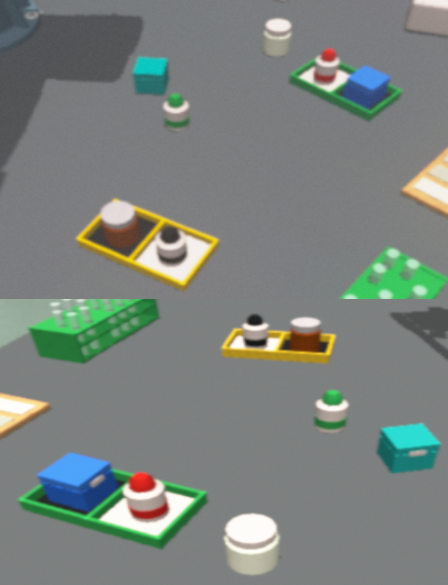

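Both kits are complete and upright. In the green tray, the red bottle is on white (327,65) and the blue box on black (367,88). In the yellow tray, the black bottle is on white (171,243) and the amber jar on black (119,225). The green bottle and white jar are where they started. Handing in.

Request:
servo_tool(
  motion=[
    [[0,0,0,0,-1],[0,0,0,0,-1]],
  ],
)

```text
time_s: 27.25
eef_pos: [0.3863, -0.3818, 0.2292]
eef_rot: [-0.001, 0.997, 0.074, -0.0]
wrist_force: [-0.1, -0.0, 0.9]
opening: 0.999
grasp_force: 0.0
```

```bash
python3 -c "from bench import ctrl;print(ctrl.hand_in())"
```

```text
the job is handed in; nothing more can be done
None
```

Both kits are made up as asked and the job was handed in at about 27 s: all four items stand upright in their correct compartments, and the green-capped bottle and white jar were left standing where they were.

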